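# Fit the speed wheels to a friction drive and clamp it up

### The job

Finish putting together the three-speed friction drive: thread the two loose wheels onto the upright axle of its carriage, on top of the small wheel that is already there, so that the wheels grow in size from bottom to top and each one faces its partner on the drive cone. Only when both wheels are fully down, turn the clamp knob clockwise to its stop, so that the carriage brings the wheels up to the cone and is held there. Leave the eraser, the sharpener and the pen where they are.

Things in the scene. Friction and masses are not known exactly. Their poses are not given: they have to be found in the camera images.
- drive: Friction drive, fixed on the table: plywood board 228 x 112 x 18 mm with rails and a steel slide, all below 30 mm, and a metal bridge under the knob. Origin at table level. Its x axis runs along the board from the knob (x = -88 mm) past the axle (x = +2 mm open, +16 mm clamped) to the drive cone (x = +62 mm); z up.
- cone_top (a point): Top of the drive cone's nut, on its upright axis, 85 mm above the table. The cone is a stack of three rubber-tyred wheels that turns freely: diameter 60 mm at the bottom, 46 mm, 32 mm at the top; tyres at heights 30-42, 46-58 and 62-74 mm. It stands close: lower a wheel onto the axle with the fingers on its two sides along the drive's y axis, not along x.
- axle_seat (a point): Point on the axle's centre line at the top of the small captive wheel (32 mm diameter), 44 mm above the table: here the first wheel's underside comes to rest. The axle is a plain upright steel pin, 10 mm diameter, on the carriage, which slides along the drive's x axis. Axes parallel to the drive's.
- axle_tip (a point): Top of the axle, 46 mm above the seat, 90 mm above the table. The last 9 mm taper to a rounded nose about 4 mm in diameter.
- wheel_mid_center (a point): Centre of the middle loose wheel, half-way up. Wood, black rubber tyre, aluminium hub with a 13 mm through bore; diameter 46 mm, tyre 12 mm wide, hub 16 mm long, so the tyre stands 2 mm clear of what the wheel lies on. About 30 g, faces alike. Lies flat on the table, nearer or farther than the large wheel. Seated, its centre is 8 mm above axle_seat.
- wheel_large_center (a point): Centre of the large loose wheel, half-way up (8 mm over its underside). Same make, bore 13 mm, outer diameter 60 mm, tyre 12 mm wide, hub 16 mm long, about 40 g, both faces alike; lies flat on the table. Seated on top of the middle wheel its centre is 24 mm above axle_seat.
- knob_grip (a point): Middle of the clamp knob's bar grip, on its upright turning axis, 68 mm above the table. The bar is black plastic, 46 mm long, 12 mm thick, 22 mm high (heights 57 to 79 mm), on a round skirt of 38 mm diameter. The point's x axis runs along the bar.
- knob (a joint): Angle of the clamp knob in rad: 0 = open (starts at 0 to 0.12), 1.40 = clamped, at its stop. Grows clockwise seen from above; at 0 the bar is 1.40 rad anticlockwise of the drive's x axis (nearly across the board), at 1.40 along it. Its pinion drives the carriage's rack. It stays where it is left; friction about 0.1 N m.
- carriage (a joint): Travel of the carriage toward the cone in m: 0 = open (axle 60 mm from the cone's axis), 0.014 = clamped (46 mm, wheels meet the cone). Moved only by the knob: 10 mm per rad. With the wheels in the wrong order they meet the cone too early and the knob sticks part-way.
- eraser: A white eraser in a blue sleeve, 20 x 42 x 12 mm, lying near the right edge of the table; origin at its underside.
- sharpener: A small red pencil sharpener, 16 x 26 x 15 mm, near the right edge of the table; origin at its underside.
- gel_pen: A pale gel pen, 142 mm long, 10 mm thick, lying left of the drive; origin at its underside, middle.
Not all that is in view belongs to the job. What is shaped like the part that bears wheel_mid_center but blue is not meant.

How it is judged:
On the way, in this order (a step that is already met when the one before it is completed fails the run):
1. the middle wheel is down on the small wheel, on the axle, with the clamp still open (horizontal distance between wheel_mid_center and axle_seat below 0.004 m and z of wheel_mid_center in the frame of axle_seat between 0.005 and 0.011 m and value of joint knob below 0.5 rad), for 0.2 s.
2. the large wheel is down on the middle wheel, on the axle, with the clamp still open (horizontal distance between wheel_large_center and axle_seat below 0.004 m and z of wheel_large_center in the frame of axle_seat between 0.021 and 0.027 m and value of joint knob below 0.5 rad), for 0.2 s.
At the end, for the whole second after the job is handed in: Both wheels are on the axle, the middle one resting on the small wheel and the large one on top of it (heights within 3 mm, centres within 4 mm of the axle's), and the clamp knob is turned to its stop (past 1.25 of 1.40 rad) with the carriage home at the cone (past 12 of 14 mm) (horizontal distance between each of wheel_mid_center, wheel_large_center and axle_seat below 0.004 m and z of wheel_mid_center in the frame of axle_seat between 0.005 and 0.011 m and z of wheel_large_center in the frame of axle_seat between 0.021 and 0.027 m and value of joint knob above 1.25 rad and value of joint carriage above 0.012 m); the robot touches nothing.
It fails at once if the eraser, the sharpener or the pen is pushed more than 25 mm (distance of any of eraser, sharpener, gel_pen from where it was at the start of the episode above 0.025 m).
It also fails if it takes over 67 s, if anything falls off the work surface, if the arm or the gripper's body presses on something with over 40 N, if the wrist force passes 120 N, or if a joint passes its speed limit or range.

### The arm

A 6-joint arm with a two-finger parallel gripper is mounted at the origin on a cart in front of the work surface, level with it; the furniture and walls round the work are solid. World frame = base frame: x ahead of the robot, y to its left, z up, the work surface at z = 0. Lengths are in m, angles in rad, forces in N, time in s.
With the tool pointing down it reaches from about 0.25 to 0.725 m from the base axis. Payload 4 kg.
Tool frame: the origin (TCP) lies midway between the tips of the shut fingers; the grasp point (between the pads) lies 19 mm behind it (bot.grip_point_offset is the distance from the TCP to the grasp point, in m); z points along the fingers, y is the line along which they close (so a half turn about z gives the same grasp; the last joint's range is limited). The gripper opens to 85 mm and grips with 20 to 120 N. Pads are 22 mm wide; open, the fingers measure 114 mm over their backs; the gripper's body (76 mm by 85 mm) begins 54 mm behind the grasp point. The pads swing forward as they close: fully open they stand 13 mm farther back than shut.
Start: joints at [-1.343, 0.241, 0.005, 1.335, 0, 1.571], TCP at [0.113, -0.487, 0.231] pointing down, gripper open.
Joint ranges: [-2.72, 2.72], [-1.05, 1.87], [-1.09, 1.28], [-1.99, 2.15], [-1.42, 1.44], [-3.14, 3.14]. Speed limits (rad/s): [2.79, 2.79, 3.14, 3.14, 3.14, 3.14].

### API

Orientations are given as a unit quaternion [x, y, z, w].
In Python, from workcell import bot gives the robot as it stands.
- The arm moves only by the tool step_arm, never from a script. Its argument "targets" is text: rows parted by semicolons, each of 7 numbers parted by spaces: the opening, from -1 (shut) to 1 (fully open), so that 0 is half open, then the shift along the world's x, y, z normalised to -1 to 1, where 1 is 0.5 m, then the turn, a rotation vector about the world's x, y, z normalised to -1 to 1, where 1 is pi/4 rad. In form: gripper x y z wx wy wz; .... A call has 1 to 10 rows; each row is the pose to reach, as a shift and turn from the pose commanded when the call began; what a row does not reach only later rows make up. A row lasts 1/12 s, in which the tool goes at most 41.7 mm and 7.16 degrees, less where a joint would pass 70% of its speed; a pose out of reach is approached as far as the arm can. A call with a number of a shift or a turn outside -1 to 1 is refused whole. A call with a gripper value outside its range is refused whole. The fingers move at their own pace and stop on an object; the grip force is fixed at half the most. Time passes only in rows, so rows that repeat a pose let the fingers close. It gives the time, the measured TCP pose, the force, the opening and the grip force at its end, in the units of the state.
- bot.get_obs(): the state, without advancing time (a new reading comes with each control period).
- bot.camera(name): name is "scene" or "top"; returns the picture (400x640x3 uint8, red, green, blue); there is no depth.
- bot.camera_info(name): a dict with "vertical_fov" (degrees; the focal length in pixels is half the picture's height over the tangent of half this angle, whatever the lens; pixels are square), "cx", "cy" (the principal point, pixels), "pose" (4x4, takes a point from camera to world coordinates). Camera axes: x right, y up, looking along -z (the intrinsics and any distortion apply to the point x, -y, -z); pixel columns grow to the right and rows downward; lengths in m; the calibration is good to about 2 mm. A picture is of the moment at which its call begins. camera_info takes no time and is no camera call.
- bot.job_done(): hands the job in; it is judged then, once.
The state is a dict: "clock": time; "joint_pos": joint angles; "joint_vel": joint speeds; "tau": joint torques, N m; "eef_pos": TCP position; "tool_rot": TCP orientation; "ft_force": force on the tool from outside, world axes, zero at the start; "ft_torque": the same for the moment, N m; "grip_width": finger opening in m; "grasp_force": force on a finger pad.
Only numpy, scipy, OpenCV 4.12 (cv2) and the standard library are available. Lean on these libraries where they do the work, as an engineer would, in place of code of your own. Each camera call takes 0.05 s, during which the arm holds its last target. There are 200 camera calls.

## Working session

There is one attempt and no reset: what is moved stays moved. The work goes in short steps, Python scripts to look and compute and a tool call to move; the robot and the scene stay as the last step left them, time stands still between calls to the robot, and variables do not carry over. Pictures are saved under pics/ and viewed, at most 10 in all, crops included, and the job is handed in when it is done.

Besides the shell and the picture viewer there is one more tool, called after "Emit:" by a JSON object that holds its "name" and its "arguments". step_arm: Moves the arm, as the interface text tells. Scaled input: -1 to 1 covers 0.5 m each way for a shift and pi/4 rad each way for a turn. Its arguments: {"type":"object","properties":{"targets":{"type":"string"}},"required":["targets"]}

```bash
mkdir -p pics; ls
python3 - <<'E'
from workcell import bot
import cv2
for n in("scene","top"):
    im=bot.camera(n); cv2.imwrite(f"pics/{n}0.png",im[:,:,::-1])
    print(n,bot.camera_info(n))
o=bot.get_obs()
print({k:o[k] for k in("clock","eef_pos","tool_rot","grip_width","joint_pos","ft_force")}, bot.grip_point_offset)
E
```

```text
pics
scene {'vertical_fov': 44.37546381484353, 'cx': 326.26162348695146, 'cy': 194.70575344713126, 'pose': array([[-0.7739432 ,  0.3900452 , -0.4988754 , -0.04230932],
       [-0.63299255, -0.45382291,  0.62718833,  0.7202707 ],
       [ 0.01823071,  0.80119255,  0.59812886,  0.77840878],
       [ 0.        ,  0.        ,  0.        ,  1.        ]])}
top {'vertical_fov': 43.69098357447983, 'cx': 330.8504476733631, 'cy': 195.0212614291672, 'pose': array([[-0.12540516,  0.97189577, -0.1992289 ,  0.32851552],
       [-0.99209065, -0.12395161,  0.01980253,  0.00625026],
       [-0.00544874,  0.20013647,  0.97975288,  1.0594718 ],
       [ 0.        ,  0.        ,  0.        ,  1.        ]])}
{'clock': 0.1, 'eef_pos': array([ 0.11277692, -0.48655267,  0.23048679]), 'tool_rot': array([ 9.93520427e-01,  1.13649810e-01, -1.08457993e-04, -9.33232269e-04]), 'grip_width': 0.08549723725086725, 'joint_pos': array([-1.34302865e+00,  2.41376393e-01,  3.86994228e-03,  1.33516890e+00,
       -3.43263249e-06,  1.57077211e+00]), 'ft_force': array([-0.08779436, -0.01303063, -0.34530746])} 0.0187
```

View pics/scene0.png

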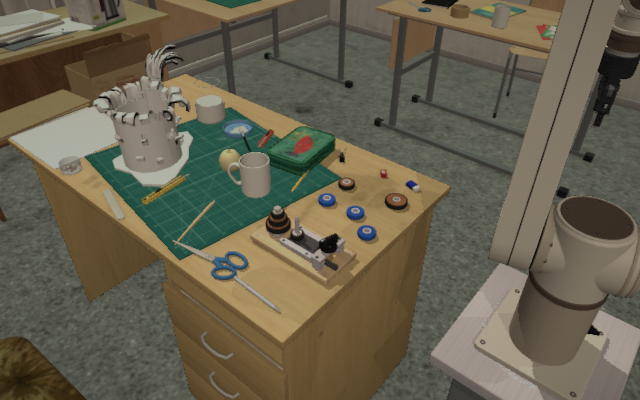

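View pics/top0.png

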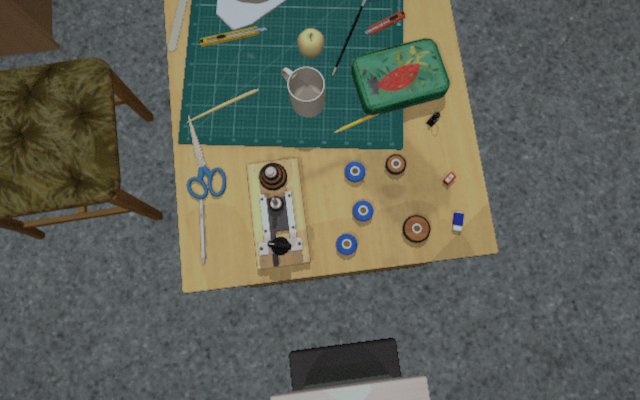

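The scene shows the cone, axle and knob on the board. In the top view the cone is at about (272,175), the axle tip (276,203) and the knob (280,245). The brown middle wheel is at (396,164), the large one at (417,229), and there are three blue decoys. The pen is at (202,225).

```bash
cat > h.py <<'E'
import numpy as np, cv2
from workcell import bot
def cam(n):
    i=bot.camera_info(n); return i, 200/np.tan(np.radians(i["vertical_fov"]/2))
def ray(n,u,v):
    i,f=cam(n); P=np.array(i["pose"]); d=P[:3,:3]@np.array([(u-i["cx"])/f,-(v-i["cy"])/f,-1]); return P[:3,3],d/np.linalg.norm(d)
def plane(n,u,v,z):
    o,d=ray(n,u,v); return o+d*(z-o[2])/d[2]
def tri(a,b):
    (o1,d1),(o2,d2)=ray("top",*a),ray("scene",*b)
    s,t=np.linalg.lstsq(np.c_[d1,-d2],o2-o1,rcond=None)[0]
    p,q=o1+s*d1,o2+t*d2; return (p+q)/2,np.linalg.norm(p-q)
def proj(n,p):
    i,f=cam(n); P=np.array(i["pose"]); c=P[:3,:3].T@(np.asarray(p)-P[:3,3]); return np.array([i["cx"]+f*c[0]/-c[2], i["cy"]-f*c[1]/-c[2]])
E
python3 - <<'E'
import cv2
t=cv2.imread("pics/top0.png"); s=cv2.imread("pics/scene0.png")
cv2.imwrite("pics/c1.png",cv2.resize(t[150:275,240:320],None,fx=7,fy=4.8*1.0,interpolation=cv2.INTER_CUBIC) if 0 else cv2.resize(t[152:272,240:320],None,fx=5,fy=5,interpolation=cv2.INTER_CUBIC))
cv2.imwrite("pics/c2.png",cv2.resize(s[170:290,245:415],None,fx=4.7,fy=4.7,interpolation=cv2.INTER_CUBIC))
E
```

```text
(no output)
```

View pics/c1.png

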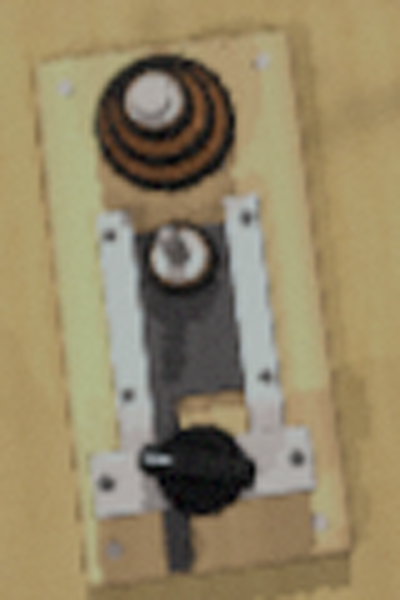

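View pics/c2.png

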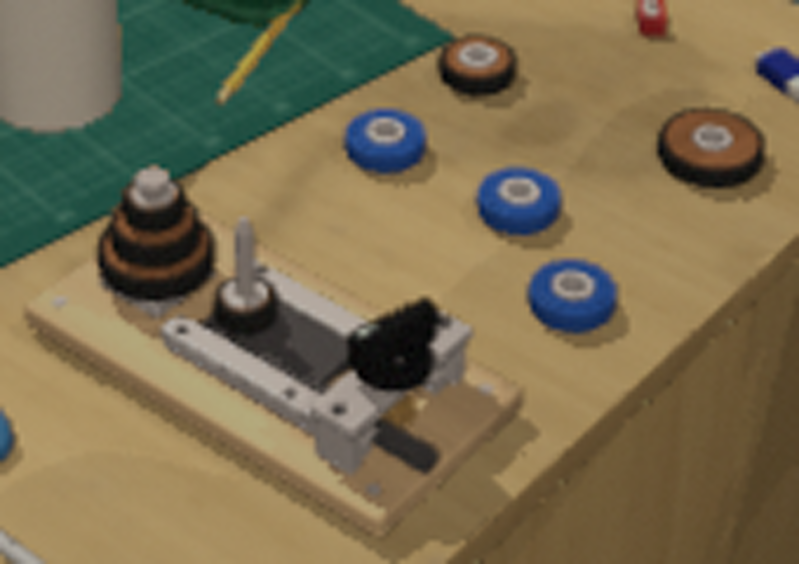

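The crops show the board's top-face corners at about (38,62), (285,32), (350,550) and (90,583) in c1. The captive hub is at (180,257), the nut top at (153,95) and the knob at about (203,468). In c2 the axle tip is at (245,220), the seat at (245,297), the nut top at (153,175), and the hubs of the mid and large wheels at (478,55) and (712,137).

Run:
```python
from h import *
np.set_printoptions(precision=4,suppress=True)
t=cv2.imread("pics/top0.png"); s=cv2.imread("pics/scene0.png")
T=lambda x,y:((x+.5)/5-.5+240,(y+.5)/5-.5+152)
S=lambda x,y:((x+.5)/4.7-.5+245,(y+.5)/4.7-.5+170)
def hub(im,u,v,r,thr=70):
    h=cv2.cvtColor(im,cv2.COLOR_BGR2HSV); y0,x0=int(v)-r,int(u)-r
    w=h[y0:y0+2*r+1,x0:x0+2*r+1].astype(float)
    m=((w[...,1]<thr)&(w[...,2]>100)).astype(np.uint8)
    c=max(cv2.findContours(m,0,2)[0],key=cv2.contourArea); hull=cv2.convexHull(c)
    M=cv2.moments(cv2.drawContours(np.zeros_like(m),[hull],-1,1,-1),True)
    return (x0+M['m10']/M['m00'],y0+M['m01']/M['m00']),M['m00']
pts={}
for n,tu,su in(("mid",(396,164),S(478,55)),("large",(417,229),S(712,137))):
    a,A=hub(t,*tu,6);b,B=hub(s,*su,6)
    print(n,a,A,b,B,"tri",*tri(a,b),"top",plane("top",*a,.016),"scene",plane("scene",*b,.016))
c=np.array([plane("top",*T(*p),.018) for p in((38,62),(285,32),(350,550),(90,583))])
print(c,"sides",[np.linalg.norm(c[i]-c[(i+1)%4]) for i in range(4)])
ctr=c.mean(0);d=(c[0]+c[1]-c[2]-c[3])[:2];yaw=np.arctan2(d[1],d[0]);print("ctr",ctr,"yaw",yaw)
ex=np.array([np.cos(yaw),np.sin(yaw)])
nut=tri(T(153,95),S(153,172));print("nut",nut,plane("top",*T(153,95),.085),plane("scene",*S(153,172),.085))
hubt,A=hub(t,*T(180,257),7);print("hub",hubt,A,plane("top",*T(180,257),.044))
print("tipscene",plane("scene",*S(245,220),.09),"seat scene",plane("scene",*S(245,297),.044),"tip top",plane("top",*T(178,236),.09))
print("knob top",plane("top",*T(203,468),.06))
```

```text
mid (395.57142857142856, 163.3452380952381) 84.0 (346.3939393939394, 181.15151515151516) 33.0 tri [ 0.5921 -0.1627  0.0153] 0.0009295999047849238 top [ 0.5923 -0.1624  0.016 ] scene [ 0.5911 -0.1621  0.016 ]
large (416.47777777777776, 228.0222222222222) 90.0 (396.0, 199.0) 37.0 tri [ 0.4475 -0.1854  0.0131] 0.0008232196054786871 top [ 0.4476 -0.1847  0.016 ] scene [ 0.4453 -0.1822  0.016 ]
[[0.631  0.1559 0.018 ]
 [0.6308 0.0485 0.018 ]
 [0.406  0.0466 0.018 ]
 [0.4061 0.155  0.018 ]] sides [np.float64(0.10739431484283612), np.float64(0.22481343235620985), np.float64(0.10841917022672437), np.float64(0.22494785487222885)]
ctr [0.5185 0.1015 0.018 ] yaw 0.006018549839787511
nut (array([0.5918, 0.1015, 0.0864]), np.float64(0.0005284624843580149)) [0.592  0.1015 0.085 ] [0.5934 0.1003 0.085 ]
hub (275.1574074074074, 202.5648148148148) 108.0 [0.5328 0.1014 0.044 ]
tipscene [0.5306 0.1031 0.09  ] seat scene [0.5297 0.1054 0.044 ] tip top [0.532 0.097 0.09 ]
knob top [0.4427 0.0997 0.06  ]
```

Axle is at about (0.532, 0.101) and yaw about 0, and the nut and knob positions agree with the given 60 and 90 mm spacings. The mid wheel is at (0.592, -0.162) and the large at (0.447, -0.185). Moving to above the mid wheel.

Emit:
{"name": "step_arm", "arguments": {"targets": "0.5 0.958 0.649 -0.22 0 0 -0.29; 0.5 0.958 0.649 -0.22 0 0 -0.29; 0.5 0.958 0.649 -0.22 0 0 -0.29; 0.5 0.958 0.649 -0.22 0 0 -0.29; 0.5 0.958 0.649 -0.22 0 0 -0.29; 0.5 0.958 0.649 -0.22 0 0 -0.29; 0.5 0.958 0.649 -0.22 0 0 -0.29; 0.5 0.958 0.649 -0.22 0 0 -0.29; 0.5 0.958 0.649 -0.22 0 0 -0.29; 0.5 0.958 0.649 -0.22 0 0 -0.29"}}

```text
clock: 0.93
eef_pos: [0.4473, -0.2598, 0.1541]
tool_rot: [1.0, 0.0, -0.0, -0.0]
ft_force: [0.5, -1.3, -0.2]
grip_width: 0.0641
grasp_force: 0.0
```

Emit:
{"name": "step_arm", "arguments": {"targets": "0.5 0.28 0.19 -0.065 0 0 0; 0.5 0.28 0.19 -0.065 0 0 0; 0.5 0.28 0.19 -0.065 0 0 0; 0.5 0.28 0.19 -0.065 0 0 0; 0.5 0.28 0.19 -0.14 0 0 0; 0.5 0.28 0.19 -0.14 0 0 0"}}

```text
clock: 1.43
eef_pos: [0.5843, -0.1629, 0.0777]
tool_rot: [1.0, 0.002, -0.005, -0.002]
ft_force: [-1.4, 0.2, -1.9]
grip_width: 0.0641
grasp_force: 0.0
```

Emit:
{"name": "step_arm", "arguments": {"targets": "0.5 0 0 0 0 0 0; 0.5 0 0 0 0 0 0; 0.5 0 0 0 0 0 0"}}

```text
clock: 1.68
eef_pos: [0.5863, -0.1676, 0.0865]
tool_rot: [1.0, -0.001, 0.001, 0.0]
ft_force: [-0.3, -0.8, 0.0]
grip_width: 0.064
grasp_force: 0.0
```

Run:
```python
from h import *
im=np.vstack([cv2.resize(bot.camera("top")[:,:,::-1][120:200,350:450],None,fx=5,fy=3.7*5/5), cv2.resize(bot.camera("scene")[:,:,::-1][140:220,300:400],None,fx=5,fy=3.7)])
cv2.imwrite("pics/g1.png",im[:600])
```

```text
(no output)
```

View pics/g1.png

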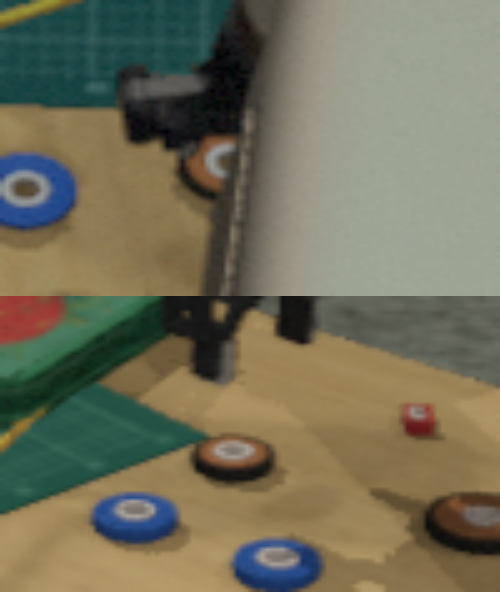

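The gripper is above the mid wheel, with nothing in its way. I'll correct by the measured offset and lower to 30 mm.

Emit:
{"name": "step_arm", "arguments": {"targets": "0.5 0.0114 0.011 -0.113 0 0 0; 0.5 0.0114 0.011 -0.113 0 0 0; 0.5 0.0114 0.011 -0.113 0 0 0; 0.5 0.0114 0.011 -0.113 0 0 0; 0.5 0.0114 0.011 -0.113 0 0 0"}}

```text
clock: 2.2
eef_pos: [0.5929, -0.1619, 0.0303]
tool_rot: [1.0, -0.0, 0.001, 0.0]
ft_force: [-0.3, -0.2, -0.1]
grip_width: 0.064
grasp_force: 0.0
```

Emit:
{"name": "step_arm", "arguments": {"targets": "0.5 0 0 0 0 0 0; 0.5 0 0 0 0 0 0"}}

```text
clock: 2.37
eef_pos: [0.5931, -0.1616, 0.0304]
tool_rot: [1.0, -0.0, 0.002, 0.0]
ft_force: [0.4, -0.9, -0.0]
grip_width: 0.064
grasp_force: 0.0
```

Emit:
{"name": "step_arm", "arguments": {"targets": "0.5 -0.002 0 -0.057 0 0 0; 0.5 -0.002 0 -0.057 0 0 0; 0.5 -0.002 0 -0.057 0 0 0; -1 -0.002 0 -0.057 0 0 0; -1 -0.002 0 -0.057 0 0 0; -1 -0.002 0 -0.057 0 0 0; -1 -0.002 0 -0.057 0 0 0; -1 -0.002 0 -0.057 0 0 0; -1 -0.002 0 -0.057 0 0 0"}}

```text
clock: 3.12
eef_pos: [0.5922, -0.1613, 0.0017]
tool_rot: [1.0, 0.0, 0.002, 0.0]
ft_force: [-0.3, 0.3, 6.1]
grip_width: 0.0412
grasp_force: 61.2
```

Emit:
{"name": "step_arm", "arguments": {"targets": "-1 0 0 0.16 0 0 0; -1 0 0 0.16 0 0 0; -1 0 0 0.16 0 0 0; -1 0 0 0.16 0 0 0"}}

```text
clock: 3.45
eef_pos: [0.5935, -0.1617, 0.0834]
tool_rot: [1.0, 0.0, 0.004, 0.001]
ft_force: [0.0, -0.9, -1.3]
grip_width: 0.0413
grasp_force: 61.0
```

Run:
```python
from h import *
a=bot.camera("scene")[:,:,::-1]
cv2.imwrite("pics/g2.png",cv2.resize(a[120:200,300:400],None,fx=6,fy=6,interpolation=cv2.INTER_CUBIC)); cv2.imwrite("pics/top2.png",bot.camera("top")[:,:,::-1]);cv2.imwrite("pics/scene2.png",a)
o=bot.get_obs();print(o["grip_width"],o["grasp_force"],o["eef_pos"],o["ft_force"])
```

```text
0.04115011438515933 60.96549768000841 [ 0.59043895 -0.16083876  0.07957033] [ 0.00509344  0.62663659 -0.26853204]
```

View pics/g2.png

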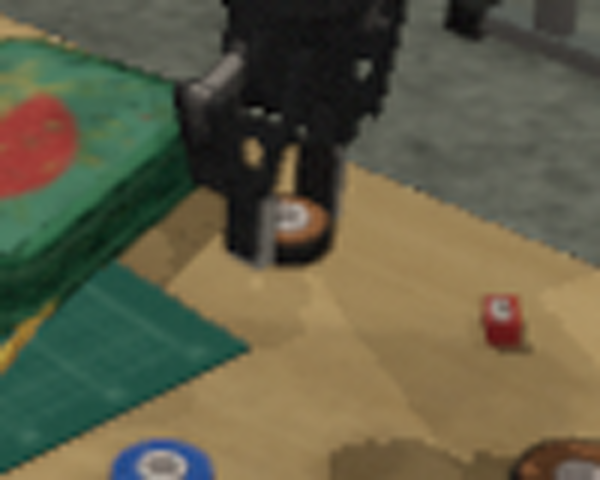

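The middle wheel is held level between the pads (about pixel (348,156) in the full scene picture). Carrying it to above the axle.

Emit:
{"name": "step_arm", "arguments": {"targets": "-1 0 0 0.07 0 0 0; -1 -0.12 0.524 0.08 0 0 0; -1 -0.12 0.524 0.08 0 0 0; -1 -0.12 0.524 0.08 0 0 0; -1 -0.12 0.524 0.08 0 0 0; -1 -0.12 0.524 0.08 0 0 0; -1 -0.12 0.524 0.08 0 0 0; -1 -0.12 0.524 0.08 0 0 0; -1 -0.12 0.524 0.08 0 0 0; -1 -0.12 0.524 0.08 0 0 0"}}

```text
clock: 4.38
eef_pos: [0.5344, 0.041, 0.1193]
tool_rot: [0.999, 0.03, -0.001, -0.016]
ft_force: [0.4, -0.2, -0.5]
grip_width: 0.0413
grasp_force: 61.0
```

Emit:
{"name": "step_arm", "arguments": {"targets": "-1 0 0 0 0 0 0; -1 0 0 0 0 0 0; -1 0 0 0 0 0 0"}}

```text
clock: 4.63
eef_pos: [0.5349, 0.0407, 0.1197]
tool_rot: [0.999, 0.029, -0.001, -0.016]
ft_force: [0.0, -0.7, -0.7]
grip_width: 0.0412
grasp_force: 61.0
```

Run:
```python
from h import *
a=bot.camera("scene")[:,:,::-1]; b=bot.camera("top")[:,:,::-1]
cv2.imwrite("pics/scene3.png",a); cv2.imwrite("pics/top3.png",b)
A=cv2.resize(a[150:270,250:350],None,fx=5,fy=5,interpolation=cv2.INTER_CUBIC);B=cv2.resize(b[140:260,250:310],None,fx=5,fy=5,interpolation=cv2.INTER_CUBIC)
cv2.imwrite("pics/g3.png",np.hstack([A,B]))
o=bot.get_obs();print(o["clock"],o["eef_pos"],o["ft_force"],o["tool_rot"])
p=o["eef_pos"]+[0,0,.0143]
print("proj hub top",proj("scene",p),proj("top",p),"axle tip",proj("scene",[.532,.101,.09]),plane("scene",348.6,155.8,.0939))
```

```text
4.7333 [0.53475678 0.04100747 0.11971302] [ 0.54176186 -0.21508084 -0.20557485] [ 9.99430766e-01  2.96736140e-02 -9.32578222e-04 -1.60234744e-02]
proj hub top [313.59514885 187.09487967] [301.71994559 189.26992642] axle tip [296.91102851 215.69102625] [ 0.59196582 -0.16724832  0.0939    ]
```

View pics/g3.png

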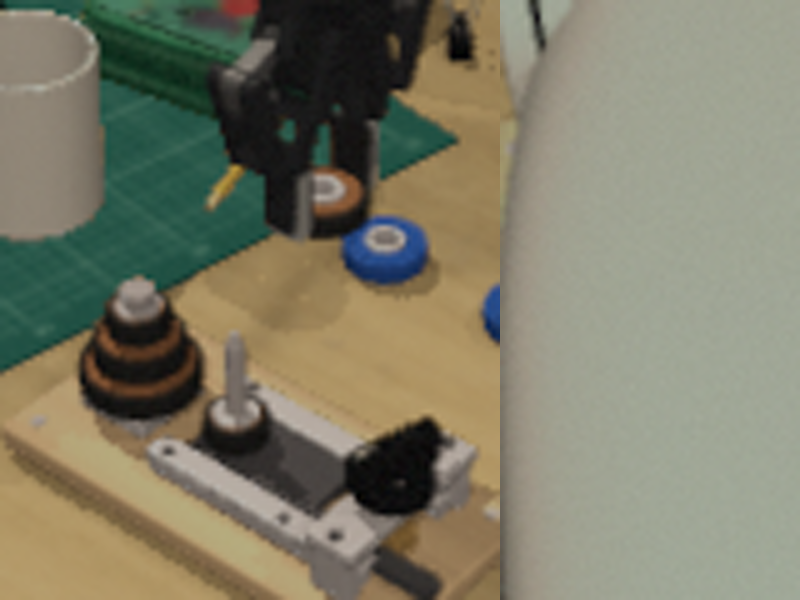

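The wheel is still held, at (0.535, 0.041, 0.120), short of the commanded y and slightly twisted. Checking the joints.

Run:
```python
from h import *
np.set_printoptions(precision=3,suppress=True)
o=bot.get_obs();print(o["joint_pos"],o["joint_vel"],o["tau"])
```

```text
[ 0.058  0.386 -0.093  1.093  0.032  3.141] [ 0.007 -0.003 -0.002  0.002  0.003 -0.   ] [ -0.015 -42.218  23.312   0.005   0.106   0.   ]
```

Emit:
{"name": "step_arm", "arguments": {"targets": "-1 0 0.04 0 0 0 0; -1 0 0.04 0 0 0 0; -1 0 0.04 0 0 0 0"}}

```text
clock: 4.98
eef_pos: [0.5353, 0.0526, 0.1198]
tool_rot: [0.999, 0.038, -0.001, -0.02]
ft_force: [-0.4, 0.5, -0.4]
grip_width: 0.0414
grasp_force: 61.0
```

Run:
```python
from h import *
np.set_printoptions(precision=3,suppress=True)
o=bot.get_obs();print(o["joint_pos"],o["joint_vel"],o["tau"],o["tool_rot"],o["ft_force"])
```

```text
[ 0.075  0.388 -0.089  1.094  0.04   3.141] [-0.004 -0.002 -0.003  0.003 -0.006  0.   ] [  0.061 -42.36   23.374  -0.009   0.173  -0.   ] [ 0.999  0.038 -0.001 -0.02 ] [-0.414  0.458 -0.404]
```

Joint 6 sits at its +π limit: yaw = π − j6 + j1. A half turn of the tool gives the same grasp and plenty of room, so I'll turn +180° here.

Emit:
{"name": "step_arm", "arguments": {"targets": "-1 0 0 0.02 0 0 1; -1 0 0 0.02 0 0 1; -1 0 0 0.02 0 0 1; -1 0 0 0.02 0 0 1; -1 0 0 0.02 0 0 1; -1 0 0 0.02 0 0 1; -1 0 0 0.02 0 0 1"}}

```text
clock: 5.57
eef_pos: [0.5353, 0.0523, 0.1298]
tool_rot: [0.908, 0.419, -0.009, -0.018]
ft_force: [-0.0, 0.3, -1.6]
grip_width: 0.0412
grasp_force: 61.0
```

Emit:
{"name": "step_arm", "arguments": {"targets": "-1 0 0 0 0 0 1; -1 0 0 0 0 0 1; -1 0 0 0 0 0 1; -1 0 0 0 0 0 1; -1 0 0 0 0 0 1; -1 0 0 0 0 0 1; -1 0 0 0 0 0 1"}}

```text
clock: 6.15
eef_pos: [0.5352, 0.0523, 0.1298]
tool_rot: [0.678, 0.735, -0.015, -0.013]
ft_force: [-0.6, -0.7, 0.1]
grip_width: 0.0414
grasp_force: 61.0
```

Emit:
{"name": "step_arm", "arguments": {"targets": "-1 0 0 0 0 0 1; -1 0 0 0 0 0 1; -1 0 0 0 0 0 1; -1 0 0 0 0 0 1; -1 0 0 0 0 0 1; -1 0 0 0 0 0 1; -1 0 0 0 0 0 1"}}

```text
clock: 6.73
eef_pos: [0.5351, 0.0523, 0.1298]
tool_rot: [0.345, 0.938, -0.019, -0.006]
ft_force: [0.7, 0.1, -0.7]
grip_width: 0.0414
grasp_force: 61.0
```

```bash
cat >> h.py <<'E'
from scipy.spatial.transform import Rotation as R
def delta(pos,yaw):
    o=bot.get_obs(); q=R.from_rotvec([0,0,yaw])*R.from_quat([1,0,0,0])
    r=(q*R.from_quat(o["tool_rot"]).inv()).as_rotvec()/(np.pi/4)
    print("shift",np.round((np.array(pos)-o["eef_pos"])/.5,4),"turn",np.round(r,4),"t",o["clock"],"F",np.round(o["ft_force"],1),"w",o["grip_width"])
E
python3 -c "
from h import *
delta([.532,.101,.12],np.pi)"
```

```text
shift [-0.0063  0.0973 -0.0197] turn [ 0.0494 -0.0167  0.8972] t 6.7333 F [ 0.7  0.1 -0.7] w 0.04135070169090151
```

Emit:
{"name": "step_arm", "arguments": {"targets": "-1 -0.006 0.097 -0.02 0.049 -0.017 0.897; -1 -0.006 0.097 -0.02 0.049 -0.017 0.897; -1 -0.006 0.097 -0.02 0.049 -0.017 0.897; -1 -0.006 0.097 -0.02 0.049 -0.017 0.897; -1 -0.006 0.097 -0.02 0.049 -0.017 0.897; -1 -0.006 0.097 -0.02 0.049 -0.017 0.897; -1 -0.006 0.097 -0.02 0.049 -0.017 0.897; -1 -0.006 0.097 -0.02 0.049 -0.017 0.897"}}

```text
clock: 7.4
eef_pos: [0.5321, 0.1007, 0.1198]
tool_rot: [0.004, 1.0, -0.0, 0.0]
ft_force: [0.5, -0.2, -1.1]
grip_width: 0.041
grasp_force: 61.0
```

Run:
```python
from h import *
a=bot.camera("scene")[:,:,::-1]
cv2.imwrite("pics/scene4.png",a)
cv2.imwrite("pics/g4.png",cv2.resize(a[155:255,240:340],None,fx=6,fy=6,interpolation=cv2.INTER_CUBIC))
o=bot.get_obs();print(o["clock"],o["eef_pos"],o["tool_rot"])
p=o["eef_pos"]
f=lambda q:np.round((proj("scene",q)-[240,155]+.5)*6-.5,1)
for z in(.0143,):print("hub top",f(p+[0,0,z]))
for s in((1,0),(-1,0),(0,1),(0,-1)): print("rim",s,f(p+[.023*s[0],.023*s[1],.0123]))
print("axle tip/seat",f([.532,.101,.09]),f([.532,.101,.044]),"nut",f([.592,.101,.085]))
delta([.532,.101,.12],np.pi)
```

```text
7.45 [0.53219898 0.10068108 0.11984394] [ 3.62481569e-03  9.99993419e-01 -1.41512213e-04  4.23238066e-05]
hub top [342. 271.]
rim (1, 0) [295.2 250.4]
rim (-1, 0) [390.  300.9]
rim (0, 1) [298.7 305.2]
rim (0, -1) [384.3 246.4]
axle tip/seat [344.  366.6] [346.1 460.9] nut [226.9 312. ]
shift [-0.0004  0.0006  0.0003] turn [0.0004 0.0001 0.0092] t 7.45 F [ 0.2 -0.2 -0.7] w 0.041160158367430505
```

View pics/g4.png

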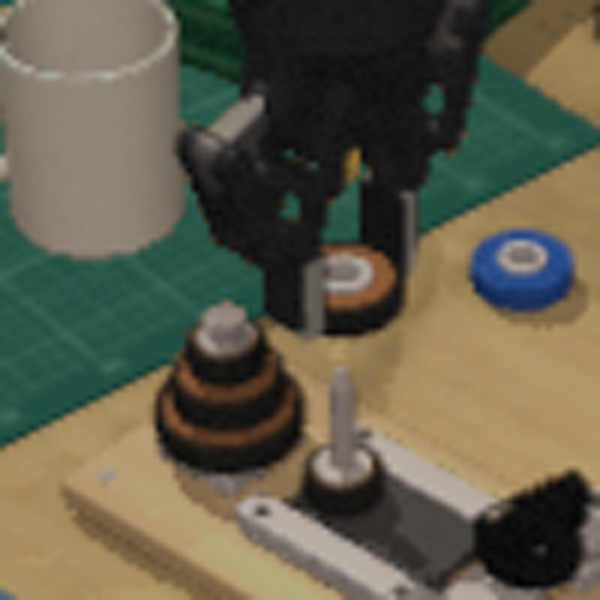

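The bore is at about (345,271), the axle tip at (342,369), the captive hub at (342,467) and the nut at (225,312). These are within about 2 mm of prediction, and the wheel needs roughly +1.5 mm in x. Lowering past the nose.

Emit:
{"name": "step_arm", "arguments": {"targets": "-1 0.003 0.001 -0.03 0 0 0; -1 0.003 0.001 -0.05 0 0 0; -1 0.003 0.001 -0.06 0 0 0; -1 0.003 0.001 -0.07 0 0 0; -1 0.003 0.001 -0.08 0 0 0; -1 0.003 0.001 -0.09 0 0 0"}}

```text
clock: 7.95
eef_pos: [0.5337, 0.1014, 0.0745]
tool_rot: [0.003, 1.0, 0.0, -0.0]
ft_force: [-0.8, 1.5, 0.9]
grip_width: 0.0414
grasp_force: 61.1
```

Emit:
{"name": "step_arm", "arguments": {"targets": "-1 0 0 -0.015 0 0 0; -1 0 0 -0.03 0 0 0; -1 0 0 -0.04 0 0 0; -1 0 0 -0.05 0 0 0; -1 0 0 -0.055 0 0 0; -1 0 0 -0.058 0 0 0; -1 0 0 -0.058 0 0 0"}}

```text
clock: 8.53
eef_pos: [0.5335, 0.1013, 0.0457]
tool_rot: [0.003, 1.0, 0.0, -0.0]
ft_force: [-1.0, 1.8, -0.5]
grip_width: 0.0412
grasp_force: 60.9
```

Emit:
{"name": "step_arm", "arguments": {"targets": "0.5 0 0 0 0 0 0; 0.5 0 0 0 0 0 0; 0.5 0 0 0 0 0 0; 0.5 0 0 0 0 0 0; 0.5 0 0 0.06 0 0 0; 0.5 0 0 0.14 0 0 0; 0.5 0 0 0.2 0 0 0; 0.5 0 0 0.2 0 0 0"}}

```text
clock: 9.2
eef_pos: [0.5383, 0.1017, 0.153]
tool_rot: [0.003, 1.0, 0.001, 0.007]
ft_force: [1.3, 0.3, -0.5]
grip_width: 0.0639
grasp_force: 0.0
```

Run:
```python
from h import *
a=bot.camera("scene")[:,:,::-1]
cv2.imwrite("pics/scene5.png",a)
cv2.imwrite("pics/g5.png",cv2.resize(a[185:285,240:350],None,fx=5,fy=5,interpolation=cv2.INTER_CUBIC))
delta([.447,-.185,.12],np.pi)
```

```text
shift [-0.1799 -0.5729 -0.0603] turn [-0.0015  0.0119  0.0072] t 9.25 F [ 0.7 -0.5  0.2] w 0.06421554897802167
```

View pics/g5.png

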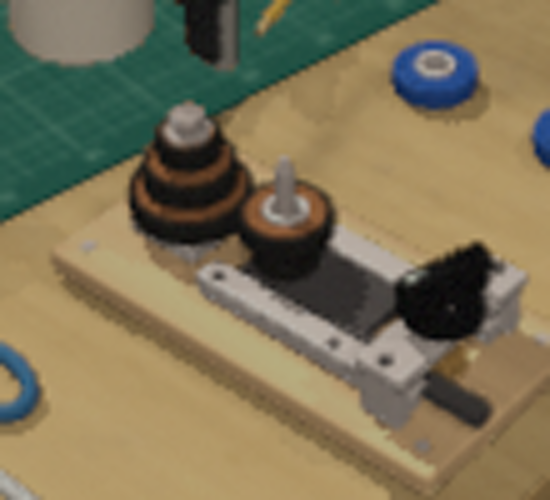

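The middle wheel is down on the captive wheel (crop (288,215)) with the axle through it. On to the large wheel.

Emit:
{"name": "step_arm", "arguments": {"targets": "0.85 -0.18 -0.571 -0.06 0 0.012 0.007; 0.85 -0.18 -0.571 -0.06 0 0.012 0.007; 0.85 -0.18 -0.571 -0.06 0 0.012 0.007; 0.85 -0.18 -0.571 -0.06 0 0.012 0.007; 0.85 -0.18 -0.571 -0.06 0 0.012 0.007; 0.85 -0.18 -0.571 -0.06 0 0.012 0.007; 0.85 -0.18 -0.571 -0.06 0 0.012 0.007; 0.85 -0.18 -0.571 -0.06 0 0.012 0.007; 0.85 -0.18 -0.571 -0.06 0 0.012 0.007; 0.85 -0.18 -0.571 -0.06 0 0.012 0.007"}}

```text
clock: 10.08
eef_pos: [0.4431, -0.1844, 0.115]
tool_rot: [0.001, 1.0, 0.0, -0.005]
ft_force: [0.4, 0.1, -0.1]
grip_width: 0.0788
grasp_force: 0.0
```

```bash
python3 -c "
from h import *
delta([.447,-.1845,.035],np.pi)"
```

```text
shift [ 0.0079 -0.0002 -0.1601] turn [-0.0012 -0.0135  0.0021] t 10.0833 F [ 0.4  0.1 -0.1] w 0.07877488992677074
```

Emit:
{"name": "step_arm", "arguments": {"targets": "0.85 0 0 -0.06 0 0 0; 0.85 0 0 -0.11 0 0 0; 0.85 0 0 -0.15 0 0 0; 0.85 0 0 -0.15 0 0 0; 0.85 0 0 -0.15 0 0 0; 0.85 0 0 -0.15 0 0 0"}}

```text
clock: 10.58
eef_pos: [0.4448, -0.1836, 0.0417]
tool_rot: [-0.001, 1.0, -0.0, -0.004]
ft_force: [0.6, -0.4, 0.4]
grip_width: 0.0789
grasp_force: 0.0
```

```bash
python3 -c "
from h import *
delta([.447,-.1845,.0005],np.pi)"
```

```text
shift [ 0.0043 -0.0019 -0.0824] turn [ 0.0006 -0.0105 -0.0028] t 10.5833 F [ 0.6 -0.4  0.4] w 0.07891831015352327
```

Emit:
{"name": "step_arm", "arguments": {"targets": "0.85 0.004 -0.001 -0.05 0 -0.01 0; 0.85 0.004 -0.001 -0.075 0 -0.01 0; 0.85 0.004 -0.001 -0.081 0 -0.01 0; 0.85 0.004 -0.001 -0.081 0 -0.01 0; -1 0.004 -0.001 -0.081 0 -0.01 0; -1 0.004 -0.001 -0.081 0 -0.01 0; -1 0.004 -0.001 -0.081 0 -0.01 0; -1 0.004 -0.001 -0.081 0 -0.01 0; -1 0.004 -0.001 -0.081 0 -0.01 0; -1 0.004 -0.001 -0.081 0 -0.01 0"}}

```text
clock: 11.42
eef_pos: [0.4471, -0.1853, 0.0028]
tool_rot: [0.0, 1.0, -0.001, 0.001]
ft_force: [-2.1, 1.4, 9.1]
grip_width: 0.0557
grasp_force: 61.4
```

Emit:
{"name": "step_arm", "arguments": {"targets": "-1 0 0 0.06 0 0 0; -1 0 0 0.14 0 0 0; -1 0 0 0.2 0 0 0; -1 0 0 0.26 0 0 0; -1 0 0 0.26 0 0 0; -1 0 0 0.26 0 0 0; -1 0 0 0.26 0 0 0"}}

```text
clock: 12.0
eef_pos: [0.4457, -0.1849, 0.1308]
tool_rot: [-0.0, 1.0, -0.0, -0.0]
ft_force: [-0.5, -0.6, -0.4]
grip_width: 0.0554
grasp_force: 63.6
```

```bash
python3 -c "
from h import *
delta([.5335,.101,.13],np.pi)"
```

```text
shift [ 0.1755  0.5718 -0.0016] turn [ 0.0008 -0.0006 -0.0001] t 12.0 F [-0.5 -0.6 -0.4] w 0.05539725373766475
```

Emit:
{"name": "step_arm", "arguments": {"targets": "-1 0.175 0.572 0 0 0 0; -1 0.175 0.572 0 0 0 0; -1 0.175 0.572 0 0 0 0; -1 0.175 0.572 0 0 0 0; -1 0.175 0.572 0 0 0 0; -1 0.175 0.572 0 0 0 0; -1 0.175 0.572 0 0 0 0; -1 0.175 0.572 0 0 0 0; -1 0.175 0.572 0 0 0 0; -1 0.175 0.572 0 0 0 0"}}

```text
clock: 12.83
eef_pos: [0.5318, 0.101, 0.1286]
tool_rot: [-0.001, 1.0, -0.001, -0.003]
ft_force: [-0.9, 0.2, -0.0]
grip_width: 0.0555
grasp_force: 63.6
```

Emit:
{"name": "step_arm", "arguments": {"targets": "-1 0 0 0 0 0 0; -1 0 0 0 0 0 0"}}

```text
clock: 13.0
eef_pos: [0.5324, 0.0993, 0.1298]
tool_rot: [0.001, 1.0, -0.0, -0.002]
ft_force: [0.7, -0.2, -0.3]
grip_width: 0.0558
grasp_force: 63.6
```

Run:
```python
from h import *
a=bot.camera("scene")[:,:,::-1]
cv2.imwrite("pics/scene6.png",a)
cv2.imwrite("pics/g6.png",cv2.resize(a[155:255,240:340],None,fx=6,fy=6,interpolation=cv2.INTER_CUBIC))
p=bot.get_obs()["eef_pos"]
f=lambda q:np.round((proj("scene",q)-[240,155]+.5)*6-.5,1)
print("hub top",f(p+[0,0,.0132]),"tip",f([.5335,.101,.09]))
delta([.5335,.101,.13],np.pi)
```

```text
hub top [343.1 248.7] tip [340.9 365. ]
shift [ 0.0017  0.0033 -0.0001] turn [ 0.0008 -0.0032  0.0032] t 13.05 F [-0.  -0.2  0.6] w 0.05529173243516918
```

View pics/g6.png

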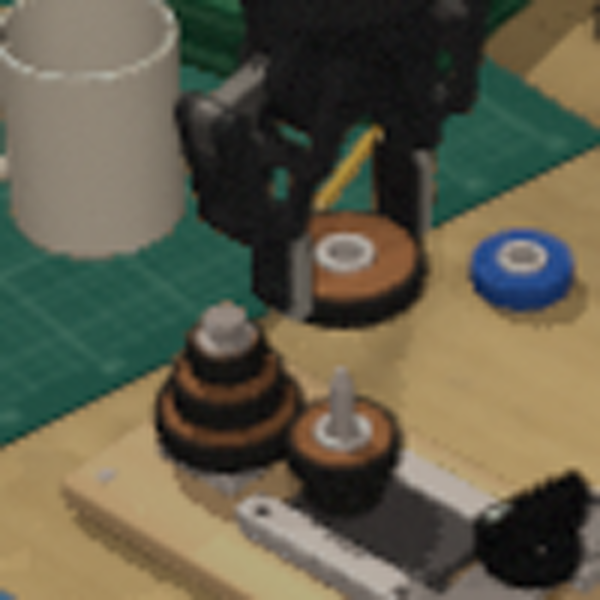

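The large wheel is held level with its bore at (344,251), and the axle tip at (342,368). Both carry the same offset from prediction, so the target (0.5335, 0.101) stands. Lowering.

Emit:
{"name": "step_arm", "arguments": {"targets": "-1 0.002 0.0033 -0.03 0 -0.003 0; -1 0.002 0.0033 -0.06 0 -0.003 0; -1 0.002 0.0033 -0.07 0 -0.003 0; -1 0.002 0.0033 -0.08 0 -0.003 0; -1 0.002 0.0033 -0.09 0 -0.003 0; -1 0.002 0.0033 -0.1 0 -0.003 0; -1 0.002 0.0033 -0.1 0 -0.003 0"}}

```text
clock: 13.63
eef_pos: [0.5338, 0.1025, 0.0797]
tool_rot: [0.0, 1.0, -0.0, -0.0]
ft_force: [-0.4, -0.4, -1.0]
grip_width: 0.0555
grasp_force: 63.6
```

Emit:
{"name": "step_arm", "arguments": {"targets": "-1 0 -0.001 -0.015 0 0 0; -1 0 -0.002 -0.025 0 0 0; -1 0 -0.002 -0.03 0 0 0; -1 0 -0.002 -0.033 0 0 0; -1 0 -0.002 -0.034 0 0 0; -1 0 -0.002 -0.034 0 0 0"}}

```text
clock: 14.13
eef_pos: [0.5342, 0.1018, 0.0632]
tool_rot: [-0.0, 1.0, -0.0, 0.0]
ft_force: [-0.3, 0.6, -0.8]
grip_width: 0.0555
grasp_force: 63.6
```

Emit:
{"name": "step_arm", "arguments": {"targets": "0.8 0 0 0 0 0 0; 0.8 0 0 0 0 0 0; 0.8 0 0 0 0 0 0; 0.8 0 0 0 0 0 0; 0.8 0 0 0 0 0 0; 0.8 0 0 0.06 0 0 0; 0.8 0 0 0.14 0 0 0; 0.8 0 0 0.2 0 0 0; 0.8 0 0 0.2 0 0 0; 0.8 0 0 0.2 0 0 0"}}

```text
clock: 14.97
eef_pos: [0.536, 0.1021, 0.1659]
tool_rot: [-0.0, 1.0, 0.0, 0.003]
ft_force: [-0.3, -0.7, -0.2]
grip_width: 0.0764
grasp_force: 0.0
```

Run:
```python
from h import *
t=cv2.imread("pics/top0.png")
T=lambda x,y:((x+.5)/5-.5+240,(y+.5)/5-.5+152)
a,b=plane("top",*T(140,458),.079),plane("top",*T(255,470),.079)
print("bar ends",a,b,np.linalg.norm(a-b),"angle",np.arctan2(*(a-b)[1::-1]),"mid",(a+b)/2)
# dark knob mask in top0: skirt+bar hull centre
g=cv2.cvtColor(t,cv2.COLOR_BGR2GRAY); x0,y0=262,232
m=(g[y0:260,x0:296]<45).astype(np.uint8)
n,l,st,ce=cv2.connectedComponentsWithStats(m); k=1+st[1:,4].argmax()
ys,xs=np.where(l==k); print("knob blob",st[k],plane("top",xs.mean()+x0,ys.mean()+y0,.065))
for r in m: print("".join(".#"[v] for v in r))
# large wheel now: brown/hub in scene
s=bot.camera("scene")[:,:,::-1].copy(); cv2.imwrite("pics/scene7.png",s)
h=cv2.cvtColor(s,cv2.COLOR_BGR2HSV).astype(int)
u,v=proj("scene",[.5335,.101,.075]).astype(int); print("exp",u,v)
w=h[v-14:v+18,u-16:u+17]; gg=(w[...,2]<50); br=(w[...,0]<15)&(w[...,1]>100)&(w[...,2]>=50)
for i in range(w.shape[0]): print("".join("#" if gg[i,j] else "o" if br[i,j] else "h" if w[i,j,1]<50 else "." for j in range(w.shape[1])))
print("exp rim top x+-",[proj("scene",[.5335+.03*c,.101+.03*d,.074])-[u-16,v-14] for c,d in((1,0),(-1,0),(0,1),(0,-1))])
delta([.4425,.1005,.13],np.pi+1.35)
```

```text
bar ends [0.44760884 0.12208171 0.079     ] [0.43720732 0.0776633  0.079     ] 0.045620027830398174 angle 1.3407698291684569 mid [0.44240808 0.0998725  0.079     ]
knob blob [  7   5  22  19 257] [0.44109626 0.09997262 0.065     ]
..................................
..................................
..................................
..................................
..................................
.............#....................
.............##########...........
............############..........
...........##############.........
.........#################........
..........################........
.............##############.......
.............###############......
.......######################.....
.......######################.....
.........####################.....
..........##################......
..........#################.......
...........###############........
...........##############.........
............############..........
.............##########...........
.............#######..............
...............#..................
.............................
[... 779 characters left out ...]
ooooooooooooooooo##....
#ooo###ooooooooooooooooooo###....
oooo####ooooooooooooooooo####....
ooo#######ooooooooooooo#####.....
#############ooooooo#######......
###########################hh....
##########################hhhh...
#####...##################hhhhhh.
#hhh.....################hhhhhhhh
hhh.......###############hhhhhhhh
h.........###############hhhhhhhh
..........###############hhhhhhhh
..........##############hhhhhhhhh
exp rim top x+- [array([6.69822609, 9.44875103]), array([26.64946043, 20.6290081 ]), array([ 7.3818635 , 21.61322787]), array([25.38483623,  8.5362956 ])]
shift [-0.1842 -0.0026 -0.068 ] turn [-0.0024  0.0028  1.7188] t 15.0167 F [ 0.3 -0.5 -0.7] w 0.07666745805063169
```

The large wheel's disc is centred at its expected seated position (window centre about (16.5,15.5), expected (16.5,15.1)) and level. The bar measures 45.6 mm long at 1.34 rad. Moving to above the knob.

Emit:
{"name": "step_arm", "arguments": {"targets": "0 -0.184 -0.003 -0.04 0 0 0.85; 0 -0.184 -0.003 -0.04 0 0 0.85; 0 -0.184 -0.003 -0.04 0 0 0.85; 0 -0.184 -0.003 -0.04 0 0 0.85; 0 -0.184 -0.003 -0.04 0 0 0.85; 0 -0.184 -0.003 -0.04 0 0 0.85; 0 -0.184 -0.003 -0.04 0 0 0.85"}}

```text
clock: 15.6
eef_pos: [0.4407, 0.1, 0.1417]
tool_rot: [-0.328, 0.945, 0.0, -0.001]
ft_force: [-0.2, 0.0, -0.0]
grip_width: 0.0425
grasp_force: 0.0
```

Emit:
{"name": "step_arm", "arguments": {"targets": "0 0 0 -0.02 0 0 0.86; 0 0 0 -0.02 0 0 0.86; 0 0 0 -0.02 0 0 0.86; 0 0 0 -0.02 0 0 0.86; 0 0 0 -0.02 0 0 0.86; 0 0 0 -0.02 0 0 0.86; 0 0 0 -0.02 0 0 0.86; 0 0 0 -0.02 0 0 0.86"}}

```text
clock: 16.27
eef_pos: [0.4415, 0.1001, 0.1324]
tool_rot: [-0.621, 0.784, 0.001, -0.001]
ft_force: [0.3, 0.2, 0.1]
grip_width: 0.0428
grasp_force: 0.0
```

```bash
python3 -c "
from h import *
delta([.4433,.1005,.062],np.pi+1.34)"
```

```text
shift [ 0.0036  0.0008 -0.1408] turn [-0.0004 -0.002  -0.0009] t 16.2667 F [0.3 0.2 0.1] w 0.042759385495033185
```

Emit:
{"name": "step_arm", "arguments": {"targets": "0 0.0036 0.001 -0.05 0 0 0; 0 0.0036 0.001 -0.08 0 0 0; 0 0.0036 0.001 -0.11 0 0 0; 0 0.0036 0.001 -0.13 0 0 0; 0 0.0036 0.001 -0.14 0 0 0; 0 0.0036 0.001 -0.14 0 0 0"}}

```text
clock: 16.77
eef_pos: [0.4427, 0.1005, 0.0619]
tool_rot: [-0.622, 0.783, 0.001, -0.001]
ft_force: [0.1, 0.7, 0.1]
grip_width: 0.0428
grasp_force: 0.0
```

Emit:
{"name": "step_arm", "arguments": {"targets": "-1 0 0 0 0 0 0; -1 0 0 0 0 0 0; -1 0 0 0 0 0 0; -1 0 0 0 0 0 0; -1 0 0 0 0 0 0; -1 0 0 0 0 0 0; -1 0 0 0 0 0 0"}}

```text
clock: 17.35
eef_pos: [0.4415, 0.1015, 0.0639]
tool_rot: [-0.622, 0.783, 0.002, -0.001]
ft_force: [-6.5, 1.7, 5.4]
grip_width: 0.0105
grasp_force: 59.8
```

The bar is gripped. Turning clockwise, with a small relief in x.

Emit:
{"name": "step_arm", "arguments": {"targets": "-1 -0.003 0.001 0.002 0 0 -0.1; -1 -0.003 0.001 0.002 0 0 -0.2; -1 -0.003 0.001 0.002 0 0 -0.3; -1 -0.003 0.001 0.002 0 0 -0.4; -1 -0.003 0.001 0.002 0 0 -0.5; -1 -0.003 0.001 0.002 0 0 -0.6; -1 -0.003 0.001 0.002 0 0 -0.7; -1 -0.003 0.001 0.002 0 0 -0.8; -1 -0.003 0.001 0.002 0 0 -0.9; -1 -0.003 0.001 0.002 0 0 -0.9"}}

```text
clock: 18.18
eef_pos: [0.4413, 0.1016, 0.064]
tool_rot: [-0.312, 0.95, 0.001, -0.001]
ft_force: [-2.8, 2.2, -4.6]
grip_width: 0.0101
grasp_force: 60.1
```

```bash
python3 -c "
from h import *
delta([.4415,.1005,.062],np.pi); o=bot.get_obs();print(o['eef_pos'],o['ft_torque'])"
```

```text
shift [ 0.0005 -0.0022 -0.004 ] turn [-0.0021 -0.0014 -0.8086] t 18.1833 F [-2.8  2.2 -4.6] w 0.010125635742860248
[0.44125372 0.10160324 0.0640174 ] [ 0.38339062  0.41494669 -0.12993624]
```

Emit:
{"name": "step_arm", "arguments": {"targets": "-1 0 -0.001 0 0 0 -0.1; -1 0 -0.001 0 0 0 -0.2; -1 0 -0.001 0 0 0 -0.3; -1 0 -0.001 0 0 0 -0.4; -1 0 -0.001 0 0 0 -0.5; -1 0 -0.001 0 0 0 -0.6; -1 0 -0.001 0 0 0 -0.7; -1 0 -0.001 0 0 0 -0.78; -1 0 -0.001 0 0 0 -0.8; -1 0 -0.001 0 0 0 -0.8"}}

```text
clock: 19.02
eef_pos: [0.4412, 0.1017, 0.064]
tool_rot: [-0.005, 1.0, 0.001, -0.001]
ft_force: [-4.6, 5.0, -5.7]
grip_width: 0.0107
grasp_force: 60.1
```

```bash
python3 -c "
from h import *
delta([.4415,.1005,.062],np.pi); o=bot.get_obs();print(o['eef_pos'],o['ft_torque'])"
```

```text
shift [ 0.0005 -0.0024 -0.0041] turn [-0.0026 -0.0021 -0.0137] t 19.0167 F [-4.6  5.  -5.7] w 0.010700050200459272
[0.44124597 0.10169885 0.06402578] [ 0.9718713   0.69041968 -0.01586486]
```

Emit:
{"name": "step_arm", "arguments": {"targets": "-1 0 -0.001 0 0 0 -0.04; -1 0 -0.001 0 0 0 -0.08; -1 0 -0.001 0 0 0 -0.08"}}

```text
clock: 19.27
eef_pos: [0.4412, 0.1017, 0.064]
tool_rot: [0.025, 1.0, 0.001, -0.001]
ft_force: [-3.2, 5.2, -4.7]
grip_width: 0.0106
grasp_force: 63.6
```

```bash
python3 -c "
from h import *
delta([.4415,.1005,.062],np.pi); o=bot.get_obs();print(o['eef_pos'],o['ft_torque'],o['tau'])"
```

```text
shift [ 0.0006 -0.0024 -0.0041] turn [-0.0033 -0.0022  0.0625] t 19.2667 F [-3.2  5.2 -4.7] w 0.01059103277391505
[0.4411959  0.10167551 0.06403731] [1.19123198 0.62193617 1.14078554] [ -3.83934662 -37.49206066  22.87681997  -0.72560566  -1.74920831
   1.30490787]
```

The torque rose to 1.1 N m, so the knob is at its stop. Release and rise.

Emit:
{"name": "step_arm", "arguments": {"targets": "0 0 0 0 0 0 0; 0 0 0 0 0 0 0; 0 0 0 0 0 0 0; 0 0 0 0 0 0 0; 0 0 0 0.05 0 0 0; 0 0 0 0.12 0 0 0; 0 0 0 0.2 0 0 0; 0 0 0 0.2 0 0 0"}}

```text
clock: 19.93
eef_pos: [0.4477, 0.101, 0.172]
tool_rot: [0.027, 1.0, 0.001, 0.008]
ft_force: [2.6, 0.8, 0.3]
grip_width: 0.0426
grasp_force: 0.0
```

Emit:
{"name": "step_arm", "arguments": {"targets": "0 -0.15 -0.5 0.1 0 0 0; 0 -0.15 -0.5 0.1 0 0 0; 0 -0.15 -0.5 0.1 0 0 0; 0 -0.15 -0.5 0.1 0 0 0; 0 -0.15 -0.5 0.1 0 0 0; 0 -0.15 -0.5 0.1 0 0 0; 0 -0.15 -0.5 0.1 0 0 0; 0 -0.15 -0.5 0.1 0 0 0"}}

```text
clock: 20.6
eef_pos: [0.3674, -0.1533, 0.2156]
tool_rot: [0.031, 1.0, -0.001, 0.002]
ft_force: [0.0, 0.1, -0.6]
grip_width: 0.0424
grasp_force: 0.0
```

Run:
```python
from h import *
t=bot.camera("top")[:,:,::-1].copy(); cv2.imwrite("pics/top8.png",t); s=bot.camera("scene")[:,:,::-1].copy(); cv2.imwrite("pics/scene8.png",s)
g=cv2.cvtColor(t,cv2.COLOR_BGR2GRAY)
print("knob"); 
for r in g[228:264,266:296]: print("".join("#" if v<45 else "+" if v<80 else "." for v in r))
h=cv2.cvtColor(s,cv2.COLOR_BGR2HSV).astype(int)
u,v=proj("scene",[.5475,.101,.075]).astype(int); print("wheel",u,v)
w=h[v-18:v+26,u-28:u+20]; gg=(w[...,2]<50); br=(w[...,0]<15)&(w[...,1]>100)&(w[...,2]>=50)
for i in range(w.shape[0]): print("".join("#" if gg[i,j] else "o" if br[i,j] else "h" if w[i,j,1]<50 else "." for j in range(w.shape[1])))
o=bot.get_obs();print(o["clock"],o["eef_pos"],o["ft_force"])
```

```text
knob
....+++++.....................
....+++++.....................
.....++++.....................
.....++++.....................
.....++++.....................
.....+++++....................
.....++++++.+#+...............
.....++++##..##...............
.....++++##..##+..............
.....++++##..+###.............
.....+++###..+####+...........
.....+++###+.+######+.........
......+##############.........
......+##############+........
......+###############+.......
......#################.......
.....+#################.......
.....+#################.......
.....+#################.......
.....+#################.......
......#################.......
......################+.......
......+###############........
.......##############+........
........############+.........
........+##########...........
.......+++########............
.......++++######+............
.......+++++###++.............
.......+++++..................
.......+++++..................
.......++++...................
..............................
..............................
..............................
..........
[... 1571 characters left out ...]
#####################hhhhhhhhh.
.......h##############################hhhhhhhhhh
.........hh#######hhh..###############hhhhhhhhhh
..........hhhhhhhhhh...###############hhhhhhhhhh
............hhhhhh....h##############hhhhhhhhhhh
..............hhh.....###############hhhhhhhhhhh
...................hhhh#############hhhhhhhhhhhh
..................hhhhhh###########h#hhhhhhhhhhh
.................hhhhhhhhh######hhhhhhh#hhhhhhhh
.................hhhhhhhhhhhhhhhhhhhhhhhh#hhhhhh
.................hhhhhhhhhhhhhhhhhhhhhhhhhhhhhhh
.................hhhhhhhhhhhhhh#hhhhhhhhhhhhh#hh
..................hhhhhhhhhhhhhhhhhhhhhhhhhhhhhh
20.7 [ 0.36759889 -0.1503593   0.21456042] [-0.15673381  0.23926274 -0.26708519]
```

The knob bar now lies along the board, the wheels meet the cone, and the large wheel is level at its expected spot. Handing in.

```bash
python3 -c "
from workcell import bot
print(bot.job_done())"
```

```text
the job is handed in; nothing more can be done
None
```

The job is handed in, with no verdict returned: camera checks showed both wheels on the axle in size order, the knob reached its stop, the wheels meet the cone, and the clock read about 21 s of the 67 s allowed.

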